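Refit a socket drawer that was put in back to front

ROBOT

A 6-joint arm with a two-finger parallel gripper is mounted at the origin on a cart in front of the work surface, level with it; the furniture and walls round the work are solid. World frame = base frame: x ahead of the robot, y to its left, z up, the work surface at z = 0. Lengths are in m, angles in degrees, forces in N, time in s.
With the tool pointing down it reaches from about 0.4 to 0.825 m from the base axis. Payload 7 kg.
Tool frame: the origin (TCP) lies midway between the tips of the shut fingers; the grasp point (between the pads) lies 19 mm behind it; z points along the fingers, y is the direction in which the jaws open and shut (so a half turn about z gives the same grasp; the last joint's range is limited). The gripper opens to 88 mm and grips with 3 to 60 N. Pads are 19 mm wide; open, the fingers measure 130 mm over their backs; the gripper's body (78 mm by 193 mm) begins 47 mm behind the grasp point.
Start: joints at [-59.238, 20.546, 0.682, 0, -70.136, -16.507], TCP at [0.166, -0.654, 0.227] pointing down, gripper open.
Joint ranges: [-176.03, 176.03], [-82.01, 121.73], [-58.28, 71.71], [-173.87, 95.51], [-174.79, -0.11], [-173.66, 173.66]. Speed limits (degrees/s): [136.94, 136.94, 172.46, 180, 180, 180].

INTERFACE

Orientations are given as [roll, pitch, yaw] about the fixed x, y, z axes, in that order (R = Rz(yaw) Ry(pitch) Rx(roll)).
In Python, from plant import ctrl, snapshot gives the robot as it stands.
- The arm moves only by the shell command python3 -m pendant 'ROWS'. ROWS is JSON, a list of rows, each a list of 7 numbers: the shift along the tool's x, y, z in m, then the turn, a rotation vector about the tool's x, y, z in rad, then the opening, from -1 (shut) to 1 (fully open), so that 0 is half open. In form: [[x, y, z, ax, ay, az, jaw], ...]. A call has 1 to 12 rows; each row is the pose to reach, as a shift and turn from the pose commanded when the call began, along the tool's axes at that moment; what a row does not reach only later rows make up. A row lasts 1/8 s, in which the tool goes at most 62.5 mm and 10.7 degrees, less where a joint would pass 70% of its speed; a pose out of reach is approached as far as the arm can. A call with a gripper value outside its range is refused whole. The fingers move at their own pace and stop on an object; the grip force is fixed at half the most. Time passes only in rows, so rows that repeat a pose let the fingers close. It gives the time, the measured TCP pose, the force and the opening at its end, in the units of the state.
- ctrl.get_obs(): the state, without advancing time (a new reading comes with each control period).
- snapshot(name): name is "scene" or "side" or "wrist"; returns a dict with "image" (384x512x3 uint8, blue, green, red), "mtx" (3x3 intrinsics, pixels), "k1" (the pictures are not rectified: a ray, as slopes to the right and down, at radius r is drawn at 1 + k1 r^2 times it, then the intrinsics apply), "eye" and "attitude" of the camera in the world; the wrist camera has in their place "tool_from_camera" (4x4, takes a point from camera to tool coordinates, whose origin is the TCP and whose axes are the flange's). Camera axes: x right, y up, looking along -z (the intrinsics and any distortion apply to the point x, -y, -z); pixel columns grow to the right and rows downward; lengths in m; the calibration is good to about 2 mm. A picture is of the moment at which its call begins: read the wrist's pose just before it. There is no depth.
- ctrl.close_job(): hands the job in, once; it reports no verdict.
The state is a dict: "clock": time; "joint_pos": joint angles; "qvel": joint speeds; "tau": joint torques, N m; "tool_pos": TCP position; "orientation": TCP orientation; "force": force on the tool from outside, world axes, zero at the start; "moment": the same for the moment, N m; "opening": finger opening in m.
Only numpy, scipy, OpenCV 4.12 (cv2) and the standard library are available. Lean on these libraries where they do the work, as an engineer would, in place of code of your own. Each camera call takes 0.05 s, during which the arm holds its last target.

TASK

One of the two blue socket drawers in the small grey bench unit was put in back to front: its plain back sticks out and its knob and label card are inside, so it cannot close. Slide it all the way out, turn it round and slide it back into the same bay, knob and card facing out, until it is fully home and its front is flush with the unit. Keep it level all the time so that the sockets stay in it, and leave the other drawer shut and the things lying round about where they are.

Things in the scene. Friction and masses are not known exactly. Their poses are not given: they have to be found in the camera images.
- drawer_unit: Grey bench unit with two open bays; fixed. 116 wide, 105 deep, 50 high (mm). Origin: middle of the front plane, on the worktop; x points into the bays, y left as seen looking in, z up. Bays: centres at y = +29 and -29, 50 wide, 40 high, floor 3 above the worktop, 102 deep to a solid rear wall; a bevelled sill 7 long, 40 wide slopes from the worktop up to each floor. Its front looks to the robot's right (yaw 1.32 to 1.75 rad).
- yellow_card_drawer: The back-to-front blue drawer, in either bay: open box 46 wide, 100 long, 36 high (mm), 0.25 to 0.5 kg, small sockets in foam inside (no room for a finger). Origin: underside, centre line, 30 behind the front face; x points from front to plain back (front x = -30, middle +20, back +70), z up. At the start its x points out of the unit and its back end stands 40 out of the bay.
- yellow_card_drawer_knob (a point): Middle of the outer end of that drawer's black round knob (15 mm across, 18 mm long, on the front face, its axis 14 mm above the drawer's underside); hidden inside the bay at the start.
- green_card_drawer: The other blue drawer, of the same make (card with a green patch), the right way round and shut in the other bay, loose in it; same origin and axes. Its knob stands 18 mm out of the unit's front. It must stay shut.
- bay_left (a point): Middle of the mouth of the bay on the unit's +y side, at the level of the bay's floor. A drawer sits here the right way round and fully home when its front face is flush with the mouth or up to 2 mm inside it (its back then meets the rear wall).
- bay_right (a point): Middle of the mouth of the bay on the unit's -y side, at the level of the bay's floor.
- unit_rear (a point): Point on the unit's centre line at the inner face of its rear wall, 102 mm behind the front plane, at floor level.
- amber_tape: Bystander: small amber tape roll lying flat, about 50 mm across, 20 mm high; origin at the middle of its underside.
- screw_box: Bystander: card box of screws, 44 x 60 x 38 mm; origin at the middle of its underside.
- white_tape: Bystander: white tape roll lying flat, about 57 mm across, 26 mm high; origin at the middle of its underside.
- oiler: Bystander: small amber dropper bottle, 34 mm across, 102 mm high, standing; origin at the middle of its underside.
- stubby_driver: Bystander: stubby screwdriver with an amber handle, 88 mm long, 29 mm high, lying; origin at the middle of its underside.
- clear_tub: Fixed obstacle: clear tub of cables at the right, walls 130 mm high; it fills world x 0.47 to 0.84, y -0.38 to -0.15 m.
- organiser: Fixed obstacle: low clear organiser, 60 mm high; it fills world x 0.58 to 0.71, y 0.06 to 0.26 m.
- carton_a: Fixed obstacle: open cardboard carton lying askew over a bin at the left; it fills world x 0.43 to 0.67, y above 0.21 m, z 0.08 to 0.32 m.

How it is judged (in metres and radians):
On the way, in this order (a step that is already met when the one before it is completed fails the run):
1. the backward drawer is wholly out of the unit (x of yellow_card_drawer in the frame of drawer_unit below -0.036 m and x of yellow_card_drawer_knob in the frame of drawer_unit below -0.004 m), for 0.1 s.
2. turned round, its back end has entered a bay (x of unit_rear in the frame of yellow_card_drawer above 0 m and x of yellow_card_drawer in the frame of drawer_unit above -0.05 m and z of yellow_card_drawer in the frame of drawer_unit between 0.0005 and 0.008 m and angle between the x axis of yellow_card_drawer and the x axis of drawer_unit, either way round below 0.1 rad and (y of yellow_card_drawer in the frame of drawer_unit between -0.034 and -0.024 m or y of yellow_card_drawer in the frame of drawer_unit between 0.024 and 0.034 m)), for 0.1 s.
At the end, for the whole second after the job is handed in: The drawer stands in its bay the right way round, knob outward, its front not more than 5 mm proud of the unit's front, level on the bay's floor and at rest; the other drawer is still shut to within 5 mm (x of unit_rear in the frame of yellow_card_drawer above 0 m and x of yellow_card_drawer in the frame of drawer_unit between 0.025 and 0.035 m and z of yellow_card_drawer in the frame of drawer_unit between 0.0005 and 0.008 m and angle between the x axis of yellow_card_drawer and the x axis of drawer_unit, either way round below 0.1 rad and (y of yellow_card_drawer in the frame of drawer_unit between -0.034 and -0.024 m or y of yellow_card_drawer in the frame of drawer_unit between 0.024 and 0.034 m) and linear speed of yellow_card_drawer below 0.01 m/s and angular speed of yellow_card_drawer below 0.1 rad/s and x of green_card_drawer in the frame of drawer_unit above 0.025 m); the robot touches nothing.
It fails at once if the drawer is tilted by more than 25 degrees, so that its sockets would spill (angle between yellow_card_drawer's own z axis and vertical above 0.44 rad).
It fails at once if the other drawer is pulled out or shifted by more than 15 mm (distance of green_card_drawer from where it was at the start of the episode above 0.015 m).
It fails at once if one of the things lying round about is moved by more than 30 mm (distance of any of amber_tape, screw_box, white_tape, oiler, stubby_driver from where it was at the start of the episode above 0.03 m).
It also fails if it takes over 67 s, if anything falls off the work surface, if the arm or the gripper's body presses on something with over 40 N, if the wrist force passes 120 N, or if a joint passes its speed limit or range.

## Working session

There is one attempt and no reset: what is moved stays moved. The work goes in short steps, Python scripts to look and compute and a shell command to move; the robot and the scene stay as the last step left them, time stands still between calls to the robot, and variables do not carry over. Pictures are saved under pics/ and viewed, and the job is handed in when it is done.

```bash
ls; mkdir -p pics; python3 - <<'E'
from plant import ctrl,snapshot
import cv2
print(ctrl.get_obs())
for n in ("scene","side","wrist"):
    s=snapshot(n); cv2.imwrite(f"pics/{n}0.png",s["image"]); print({k:v for k,v in s.items() if k!="image"})
E
```

```text
pics
{'clock': 0.0, 'joint_pos': array([-5.92395728e+01,  2.05903635e+01,  6.34042399e-01, -2.16013772e-02,
       -7.01370306e+01, -1.65084546e+01]), 'qvel': array([ 0.0153509 , -0.0713423 ,  0.06158973, -0.0647712 ,  0.00419343,
       -0.02458596]), 'tau': array([ 4.75655488e-04, -5.82716489e+01,  2.93056941e+01,  6.99678987e+00,
        7.00867851e-03, -1.89024017e-04]), 'tool_pos': array([ 0.16605065, -0.65374097,  0.22563218]), 'orientation': array([ 1.79904726e+02, -7.05960147e-03, -1.65755378e+02]), 'force': array([-0.44221424,  0.16396316, -0.52344012]), 'moment': array([ 0.00275346, -0.01753066, -0.00235723]), 'opening': 0.08752102013702974}
{'mtx': array([[422.93214814,   0.        , 257.50239686],
       [  0.        , 422.93214814, 189.31859834],
       [  0.        ,   0.        ,   1.        ]]), 'k1': -0.002523004717733194, 'eye': array([-0.34730376, -0.51229605,  0.78472919]), 'attitude': array([ 59.55232613,  -1.40418397, -57.71135026])}
{'mtx': array([[427.01971599,   0.        , 259.93911733],
       [  0.        , 427.01971599, 187.38335135],
       [  0.        ,   0.        ,   1.        ]]), 'k1': -0.07073433937913566, 'eye': array([-0.01109588, -0.86046882,  0.97450696]), 'attitude': array([ 52.92839371,  -0.93317289, -32.46828738])}
{'mtx': array([[333.50913059,   0.        , 258.19801492],
       [  0.        , 333.50913059, 184.7062901 ],
       [  0.        ,   0.        ,   1.        ]]), 'k1': -0.0974654623025637, 'tool_from_camera': array([[-6.09685344e-04,  9.64915042e-01,  2.62561594e-01,
         7.07910797e-02],
       [ 9.99999529e-01,  7.86541141e-04, -5.68477355e-04,
        -3.24961823e-04],
       [-7.55047846e-04,  2.62561124e-01, -9.64915067e-01,
        -1.58293791e-01],
       [ 0.00000000e+00,  0.00000000e+00,  0.00000000e+00,
         1.00000000e+00]])}
```

View pics/scene0.png

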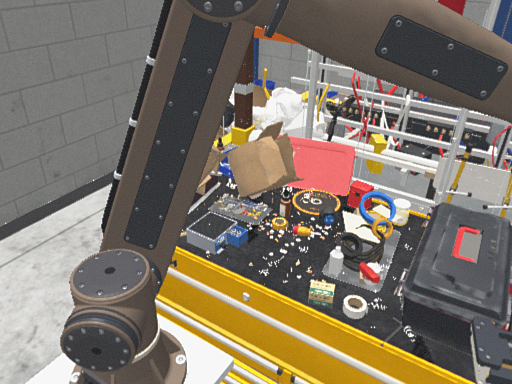

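View pics/side0.png

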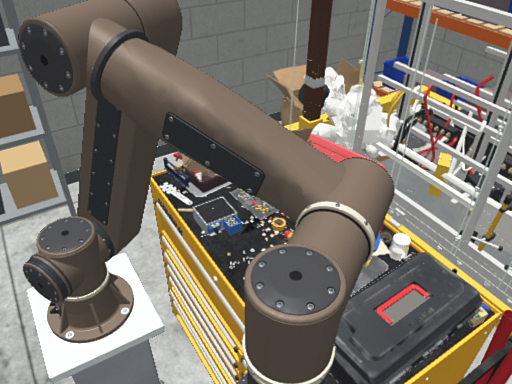

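View pics/wrist0.png

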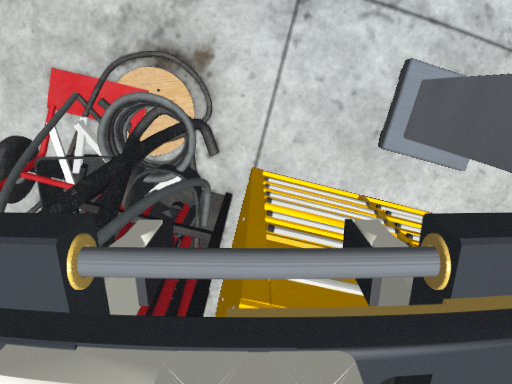

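```bash
python3 - <<'E'
import cv2
a=cv2.imread("pics/scene0.png")[170:300,170:300]; cv2.imwrite("pics/sceneZ.png",cv2.resize(a,None,fx=4.5,fy=4.5,interpolation=cv2.INTER_CUBIC))
a=cv2.imread("pics/side0.png")[170:280,170:300]; cv2.imwrite("pics/sideZ.png",cv2.resize(a,None,fx=5,fy=5,interpolation=cv2.INTER_CUBIC))
E
```

```text
(no output)
```

View pics/sceneZ.png

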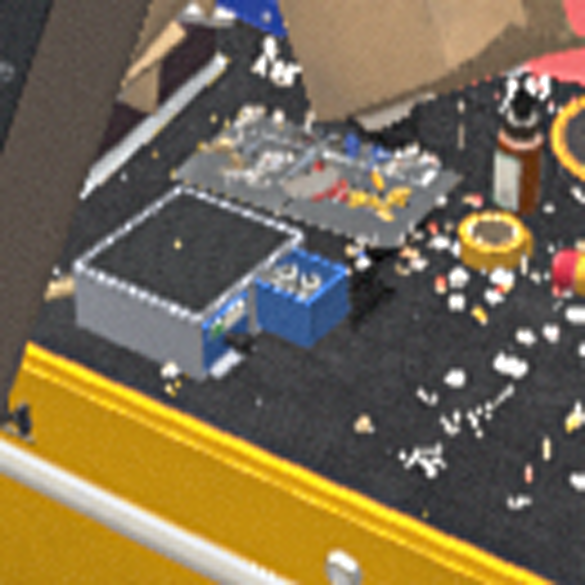

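View pics/sideZ.png

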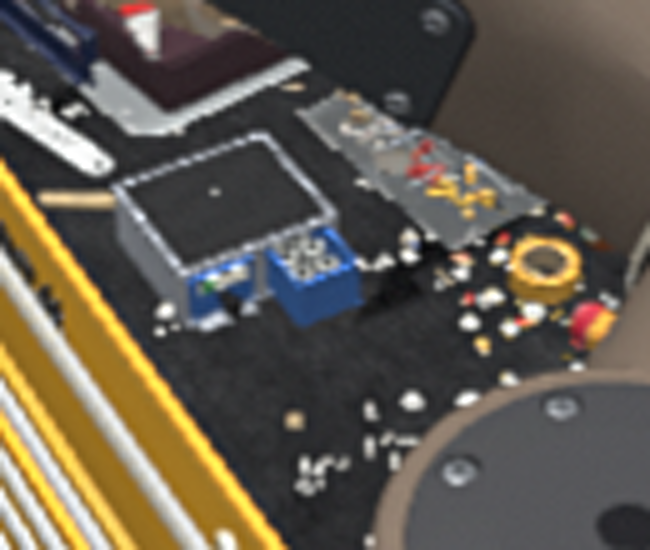

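```bash
cat > h.py <<'E'
import numpy as np, cv2
from scipy.spatial.transform import Rotation as R
from plant import ctrl,snapshot
def cam(s, tcp=None):
    if 'eye' in s: return R.from_euler('xyz',s['attitude'],degrees=True).as_matrix(), np.array(s['eye'])
    o=tcp; Rt=R.from_euler('xyz',o['orientation'],degrees=True).as_matrix(); T=s['tool_from_camera']
    return Rt@T[:3,:3], Rt@T[:3,3]+o['tool_pos']
def ray(s,px,tcp=None):
    K=s['mtx']; k=s['k1']; C,e=cam(s,tcp)
    d=(np.array(px,float)-K[:2,2])/[K[0,0],K[1,1]]
    u=d.copy()
    for _ in range(30): u=d/(1+k*(u@u))
    v=C@np.array([u[0],-u[1],-1.0]); return e,v
def plane(s,px,z,tcp=None):
    e,v=ray(s,px,tcp); return e+v*(z-e[2])/v[2]
def proj(s,P,tcp=None):
    C,e=cam(s,tcp); c=C.T@(np.array(P,float)-e); u=np.array([c[0],-c[1]])/-c[2]; u=u*(1+s['k1']*(u@u))
    return u*[s['mtx'][0,0],s['mtx'][1,1]]+s['mtx'][:2,2]
E
python3 - <<'E'
from h import *
s=snapshot('scene'); d=snapshot('side')
for p in [(78,268),(182,188),(302,235),(207,318)]: print('scene',plane(s,170+np.array(p)/4.5,0.05).round(4))
for p in [(116,187),(263,135),(335,215),(187,272)]: print('side',plane(d,170+np.array(p)/5,0.05).round(4))
for p in [(348,268),(303,290)]: print('drawer scene',plane(s,170+np.array(p)/4.5,0.039).round(4))
for p in [(360,270),(288,292)]: print('drawer side',plane(d,170+np.array(p)/5,0.039).round(4))
print('tape scene',plane(s,170+np.array((495,228))/4.5,0.02)); print('oiler', plane(s,170+np.array((515,205))/4.5,0.0));print('driver', plane(s,np.array((298,230)),0.01))
print('screwbox',plane(s,(321,292),0.03),'white',plane(s,(354,305),0.02))
E
```

```text
scene [0.4053 0.1854 0.05  ]
scene [0.5181 0.1875 0.05  ]
scene [0.5183 0.0863 0.05  ]
scene [0.4098 0.0839 0.05  ]
side [0.4058 0.1863 0.05  ]
side [0.5176 0.1846 0.05  ]
side [0.5175 0.0843 0.05  ]
side [0.408 0.085 0.05 ]
drawer scene [0.517  0.0483 0.039 ]
drawer scene [0.4801 0.0591 0.039 ]
drawer side [0.5101 0.0393 0.039 ]
drawer side [0.4598 0.0453 0.039 ]
tape scene [0.63741187 0.00319729 0.02      ]
oiler [0.69744302 0.01920908 0.        ]
driver [ 0.63758674 -0.06191813  0.01      ]
screwbox [ 0.40967388 -0.24414814  0.03      ] white [ 0.42403219 -0.3273642   0.02      ]
```

```bash
cat >> h.py <<'E'
def plan(tgt,yaw):
    "shift & turn in tool axes from measured pose to tcp tgt, tool down with yaw deg"
    o=ctrl.get_obs(); A=R.from_euler('xyz',o['orientation'],degrees=True)
    B=R.from_euler('xyz',[180,0,yaw],degrees=True)
    sh=A.inv().apply(np.array(tgt)-o['tool_pos']); rv=(A.inv()*B).as_rotvec()
    print('row',sh.round(4),rv.round(4),'dist',np.linalg.norm(sh).round(3))
E
python3 - <<'E'
from h import *
plan([0.49,0.04,0.25],-90)
E
```

```text
row [-0.4848  0.5929 -0.0235] [ 7.000e-04  5.000e-04 -1.322e+00] dist 0.766
```

```bash
python3 -m pendant '[[-0.485,0.593,-0.024,0.0007,0.0005,-1.322,0],[-0.485,0.593,-0.024,0.0007,0.0005,-1.322,0],[-0.485,0.593,-0.024,0.0007,0.0005,-1.322,0],[-0.485,0.593,-0.024,0.0007,0.0005,-1.322,0],[-0.485,0.593,-0.024,0.0007,0.0005,-1.322,0],[-0.485,0.593,-0.024,0.0007,0.0005,-1.322,0],[-0.485,0.593,-0.024,0.0007,0.0005,-1.322,0],[-0.485,0.593,-0.024,0.0007,0.0005,-1.322,0],[-0.485,0.593,-0.024,0.0007,0.0005,-1.322,0],[-0.485,0.593,-0.024,0.0007,0.0005,-1.322,0],[-0.485,0.593,-0.024,0.0007,0.0005,-1.322,0],[-0.485,0.593,-0.024,0.0007,0.0005,-1.322,0]]'
python3 -m pendant '[[0,0,0,0,0,0,0],[0,0,0,0,0,0,0],[0,0,0,0,0,0,0]]'
python3 - <<'E'
from h import *
o=ctrl.get_obs();print(o)
w=snapshot('wrist');cv2.imwrite('pics/w1.png',w['image'])
E
```

```text
clock: 1.75
tool_pos: [0.4837, 0.0273, 0.2506]
orientation: [-179.9, -0.0, -90.0]
force: [1.1, -0.7, -0.2]
opening: 0.0437
clock: 2.12
tool_pos: [0.4828, 0.0242, 0.2501]
orientation: [-180.0, -0.0, -90.1]
force: [0.6, -0.4, 0.0]
opening: 0.0434
{'clock': 2.125, 'joint_pos': array([ 2.62815829e+01,  1.26103608e+00, -2.05527286e+01,  4.37923334e-02,
       -6.81981940e+01, -2.63555162e+01]), 'qvel': array([-0.51003453, -0.3072313 ,  0.08994736,  0.09579404,  0.03874358,
        0.04178201]), 'tau': array([ 4.69790641e-01, -3.02732635e+01,  2.90028942e+01,  6.90022096e+00,
        1.01325684e-02,  4.53832952e-03]), 'tool_pos': array([0.48280697, 0.02421347, 0.25007997]), 'orientation': array([-1.79992672e+02, -4.17421607e-02, -9.00576674e+01]), 'force': array([ 0.56363824, -0.4006888 ,  0.00925861]), 'moment': array([2.41256293e-02, 5.97403596e-02, 2.35833743e-06]), 'opening': 0.04344608423801414}
```

View pics/w1.png

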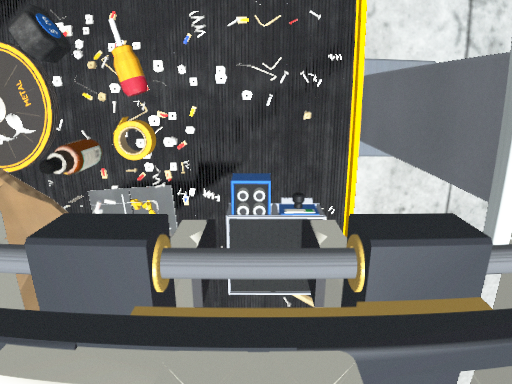

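```bash
python3 - <<'E'
import cv2
a=cv2.imread("pics/w1.png")[165:305,210:350]; cv2.imwrite("pics/w1z.png",cv2.resize(a,None,fx=4.2,fy=4.2,interpolation=cv2.INTER_CUBIC))
E
```

```text
(no output)
```

View pics/w1z.png

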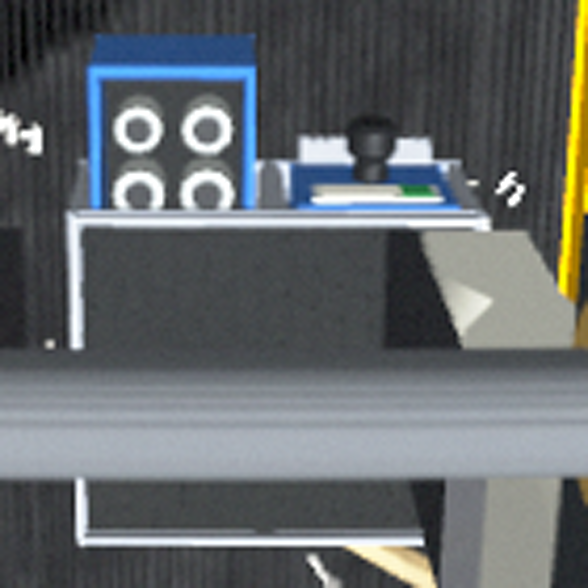

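```bash
python3 - <<'E'
from h import *
o=ctrl.get_obs();w=snapshot('wrist')
f=lambda p,z: plane(w,np.array([210,165])+np.array(p)/4.2,z,o)[:2].round(4)
print('unit FL',f((68,213),.05),'FR',f((489,213),.05),'RL',f((80,543),.05))
print('drawer back top',f((90,68),.039),f((255,68),.039), 'at mouth',f((93,205),.039),f((252,205),.039))
print('green knob',f((370,122),.017))
print('tape',f((0,0),0), plane(w,(134,140),.02,o), 'driver',plane(w,(130,70),.015,o))
E
```

```text
unit FL [0.5196 0.0876] FR [0.4045 0.0879] RL [0.5193 0.1916]
drawer back top [0.5135 0.0496] [0.4685 0.0497] at mouth [0.5136 0.0893] [0.469  0.0894]
green knob [0.4339 0.0718]
tape [0.5432 0.0388] [0.62965377 0.00392347 0.02      ] driver [ 0.62961806 -0.07625579  0.015     ]
```

```bash
python3 - <<'E'
from h import *
plan([0.491,0.057,0.10],-90);plan([0.491,0.057,0.010],-90)
E
```

```text
row [-0.033  -0.0079  0.1502] [-0.0006 -0.0006 -0.0015] dist 0.154
row [-0.0331 -0.0079  0.2402] [-0.0006 -0.0006 -0.0015] dist 0.243
```

```bash
python3 -m pendant '[[-0.033,-0.008,0.05,0,0,-0.001,0.32],[-0.033,-0.008,0.1,0,0,-0.001,0.32],[-0.033,-0.008,0.15,0,0,-0.001,0.32],[-0.033,-0.008,0.15,0,0,-0.001,0.32],[-0.033,-0.008,0.18,0,0,-0.001,0.32],[-0.033,-0.008,0.21,0,0,-0.001,0.32],[-0.033,-0.008,0.225,0,0,-0.001,0.32],[-0.033,-0.008,0.24,0,0,-0.001,0.32],[-0.033,-0.008,0.24,0,0,-0.001,0.32],[-0.033,-0.008,0.24,0,0,-0.001,0.32]]'
python3 - <<'E'
from h import *
o=ctrl.get_obs()
for n in('wrist','scene'):
  w=snapshot(n)['image']
  w=w[150:384] if n=='wrist' else w[190:270,170:270]
  cv2.imwrite(f'pics/{n}2.png',cv2.resize(w,None,fx=1.5 if n=='wrist' else 6,fy=1.5 if n=='wrist' else 6))
E
```

```text
clock: 3.48
tool_pos: [0.4926, 0.0582, 0.0118]
orientation: [-179.9, 0.0, -89.9]
force: [-0.0, 0.3, 0.1]
opening: 0.0581
```

View pics/wrist2.png

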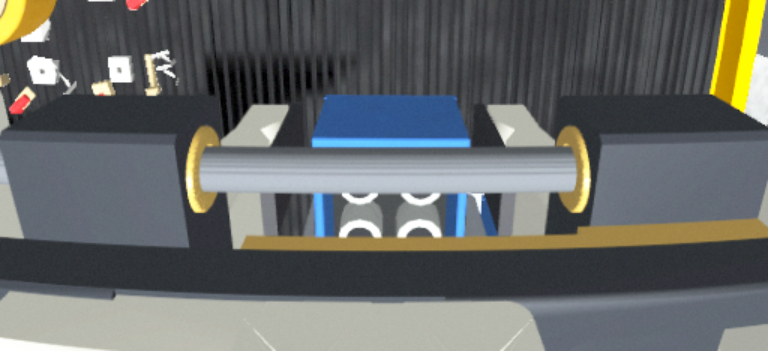

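View pics/scene2.png

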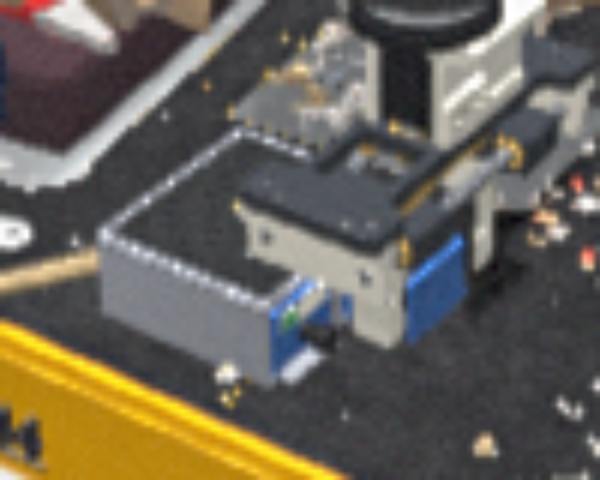

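```bash
python3 -m pendant '[[0,0,0,0,0,0,-1],[0,0,0,0,0,0,-1],[0,0,0,0,0,0,-1],[0,0,0,0,0,0,-1],[0.008,0,0,0,0,0,-1],[0.018,0,0,0,0,0,-1],[0.03,0,0,0,0,0,-1],[0.03,0,0,0,0,0,-1]]'
python3 - <<'E'
from h import *
for n in('side','scene'):
  w=snapshot(n)['image']
  w=w[170:270,170:300] if n=='side' else w[190:270,170:270]
  cv2.imwrite(f'pics/{n}3.png',cv2.resize(w,None,fx=6,fy=6))
E
```

```text
clock: 4.58
tool_pos: [0.4914, 0.0265, 0.0102]
orientation: [-180.0, -0.1, -90.0]
force: [2.3, -5.1, 5.6]
opening: 0.0457
```

View pics/scene3.png

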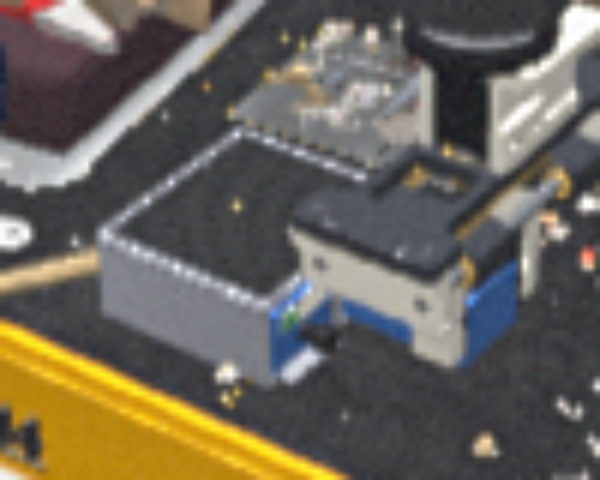

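View pics/side3.png

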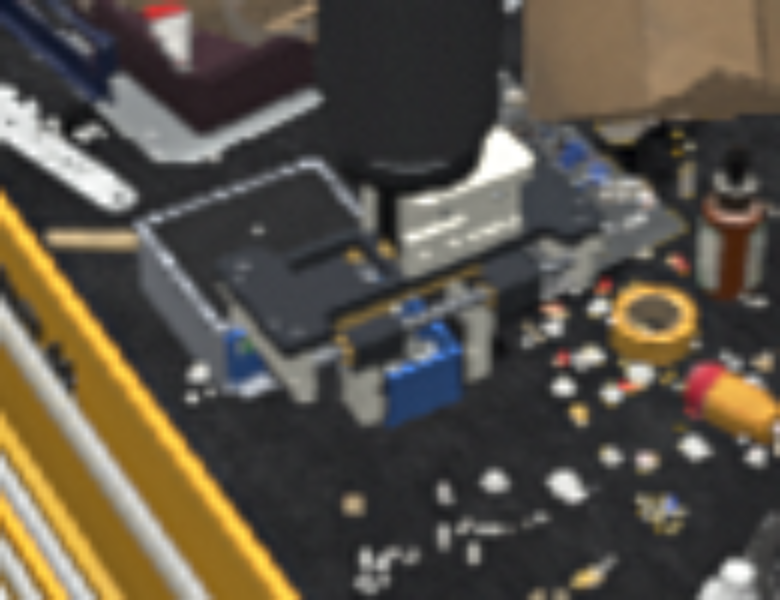

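```bash
python3 -m pendant '[[0.012,0,0,0,0,0,-1],[0.024,0,0,0,0,0,-1],[0.036,0,0,0,0,0,-1],[0.048,0,0,0,0,0,-1],[0.057,0,0,0,0,0,-1],[0.065,0,0,0,0,0,-1],[0.065,0,0,0,0,0,-1],[0.065,0,0,0,0,0,-1]]'
python3 - <<'E'
from h import *
for n in('side','scene'):
  w=snapshot(n)['image']
  w=w[170:270,170:300] if n=='side' else w[190:270,170:270]
  cv2.imwrite(f'pics/{n}4.png',cv2.resize(w,None,fx=6,fy=6))
E
```

```text
clock: 5.68
tool_pos: [0.4915, -0.0371, 0.0101]
orientation: [-180.0, -0.0, -89.9]
force: [0.8, -0.2, -3.6]
opening: 0.046
```

View pics/scene4.png

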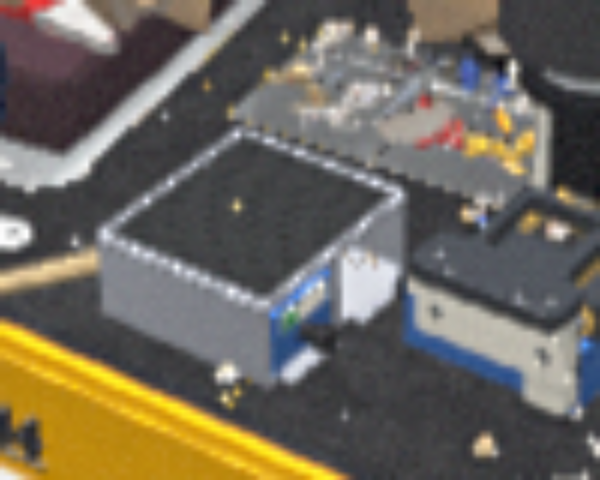

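View pics/side4.png

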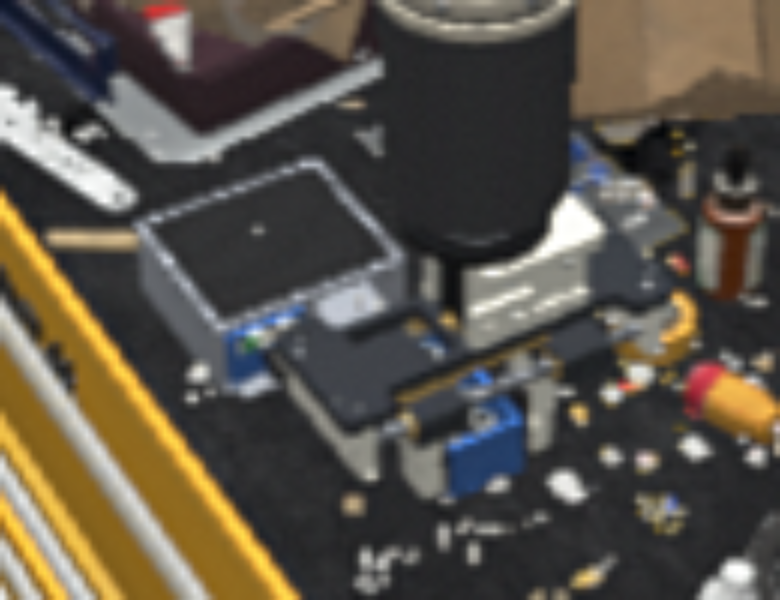

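```bash
python3 -m pendant '[[0,0,0,0,0,0,0.32],[0,0,0,0,0,0,0.32],[0,0,0,0,0,0,0.32],[-0.015,0,0,0,0,0,0.32],[-0.03,0,0,0,0,0,0.32],[-0.043,0,0,0,0,0,0.32],[-0.043,0,0,0,0,0,0.32],[-0.043,0,0,0,0,0,0.32]]'
python3 - <<'E'
from h import *
o=ctrl.get_obs(); w=snapshot('wrist');cv2.imwrite('pics/w5.png',cv2.resize(w['image'],None,fx=1.5,fy=1.5))
w=snapshot('scene')['image']
cv2.imwrite(f'pics/s5.png',cv2.resize(w[190:270,170:270],None,fx=6,fy=6))
E
```

```text
clock: 6.78
tool_pos: [0.4913, 0.0061, 0.01]
orientation: [-180.0, -0.0, -89.9]
force: [-0.3, -0.4, -0.1]
opening: 0.058
```

View pics/w5.png

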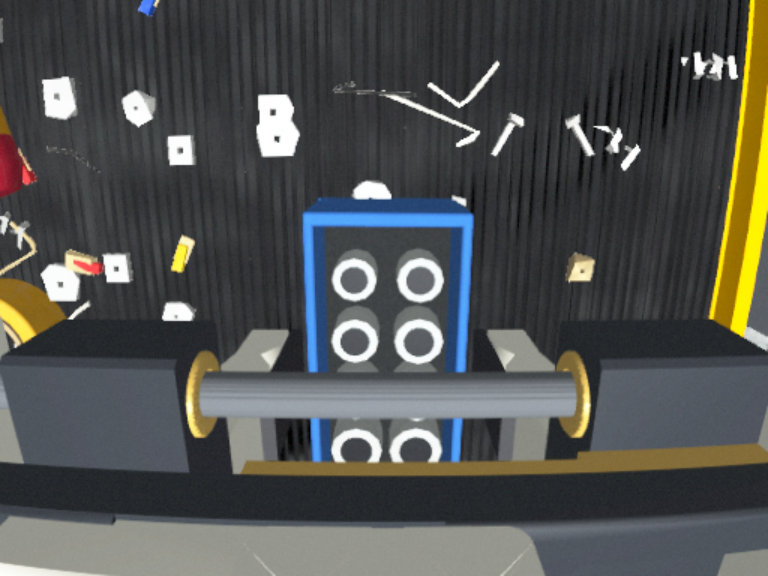

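View pics/s5.png

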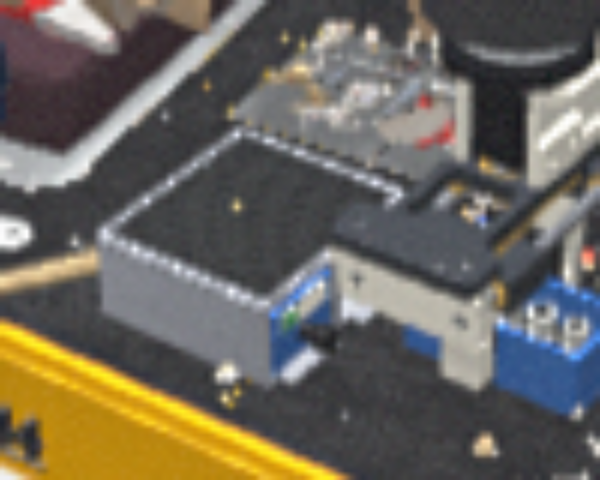

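```bash
python3 -m pendant '[[0,0,0,0,0,0,-1],[0,0,0,0,0,0,-1],[0,0,0,0,0,0,-1],[0,0,-0.003,0,0,0,-1],[0,0,-0.012,0,0,0,-1],[0.005,0,-0.03,0,0,0,-1],[0.015,0,-0.05,0,0,0,-1],[0.025,0,-0.07,0,0,0,-1],[0.03,0,-0.09,0,0,0,-1],[0.03,0,-0.1,0,0,0,-1],[0.03,0,-0.1,0,0,0,-1]]'
python3 - <<'E'
from h import *
o=ctrl.get_obs(); print(o['joint_pos']); w=snapshot('wrist');cv2.imwrite('pics/w6.png',cv2.resize(w['image'],None,fx=1.5,fy=1.5))
w=snapshot('scene')['image']
cv2.imwrite(f'pics/s6.png',cv2.resize(w[170:270,170:290],None,fx=6,fy=6))
E
```

```text
clock: 8.25
tool_pos: [0.4916, -0.0238, 0.1107]
orientation: [-179.9, -0.0, -89.9]
force: [0.4, 0.6, -4.2]
opening: 0.0457
[ 20.19681621   9.74094645 -31.09325856   0.04976017 -49.08444088
 -20.17860179]
```

View pics/w6.png

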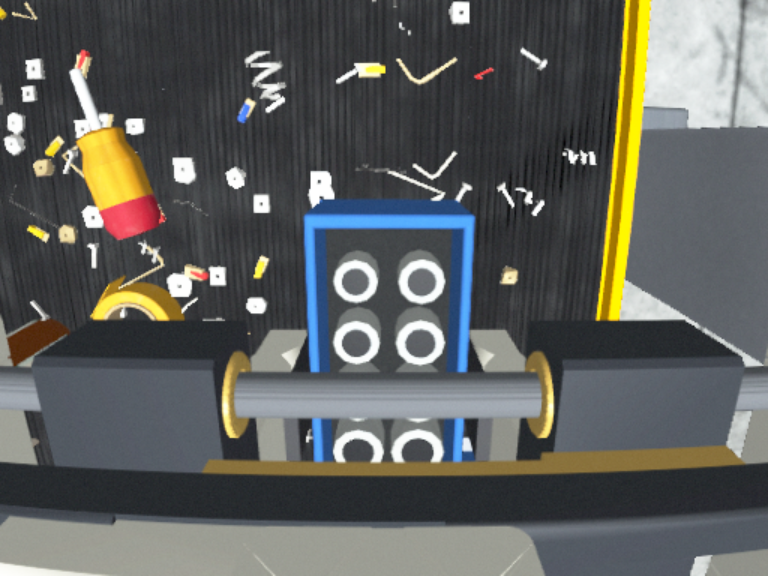

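View pics/s6.png

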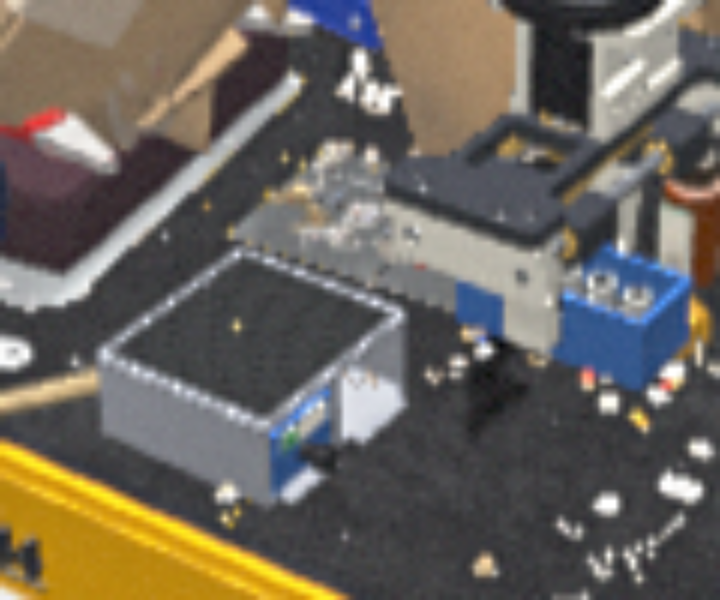

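```bash
python3 -m pendant '[[0,0,0,0,0,-0.08,-1],[0,0,0,0,0,-0.22,-1],[0,0,0,0,0,-0.36,-1],[0,0,0,0,0,-0.5,-1],[0,0,0,0,0,-0.65,-1],[0,0,0,0,0,-0.8,-1],[0,0,0,0,0,-0.95,-1],[0,0,0,0,0,-1.1,-1],[0,0,0,0,0,-1.25,-1],[0,0,0,0,0,-1.4,-1],[0,0,0,0,0,-1.5,-1],[0,0,0,0,0,-1.571,-1]]'
python3 -m pendant '[[0,0,0,0,0,-0.08,-1],[0,0,0,0,0,-0.22,-1],[0,0,0,0,0,-0.36,-1],[0,0,0,0,0,-0.5,-1],[0,0,0,0,0,-0.65,-1],[0,0,0,0,0,-0.8,-1],[0,0,0,0,0,-0.95,-1],[0,0,0,0,0,-1.1,-1],[0,0,0,0,0,-1.25,-1],[0,0,0,0,0,-1.4,-1],[0,0,0,0,0,-1.5,-1],[0,0,0,0,0,-1.57,-1]]'
python3 -m pendant '[[0,0,0,0,0,0,-1],[0,0,0,0,0,0,-1]]'
python3 - <<'E'
from h import *
o=ctrl.get_obs(); print(o['joint_pos']); w=snapshot('wrist');cv2.imwrite('pics/w7.png',cv2.resize(w['image'],None,fx=1.5,fy=1.5))
w=snapshot('scene')['image']
cv2.imwrite(f'pics/s7.png',cv2.resize(w[170:270,170:290],None,fx=6,fy=6))
plan([0.491,-0.024,0.11],90)
E
```

```text
clock: 9.85
tool_pos: [0.4907, -0.024, 0.109]
orientation: [179.9, 0.1, 0.2]
force: [0.1, 0.2, -4.1]
opening: 0.0458
clock: 11.35
tool_pos: [0.4907, -0.024, 0.109]
orientation: [-179.9, 0.1, 90.2]
force: [-0.1, 0.4, -3.7]
opening: 0.0458
clock: 11.6
tool_pos: [0.4911, -0.024, 0.1096]
orientation: [-180.0, 0.1, 89.9]
force: [0.4, 0.4, -4.2]
opening: 0.046
[ 2.01947737e+01  9.85254615e+00 -3.11350156e+01  5.40762958e-02
 -4.90765738e+01  1.59708569e+02]
row [ 0.     -0.0003 -0.0002] [-0.0003  0.0009 -0.0005] dist 0.0
```

View pics/w7.png

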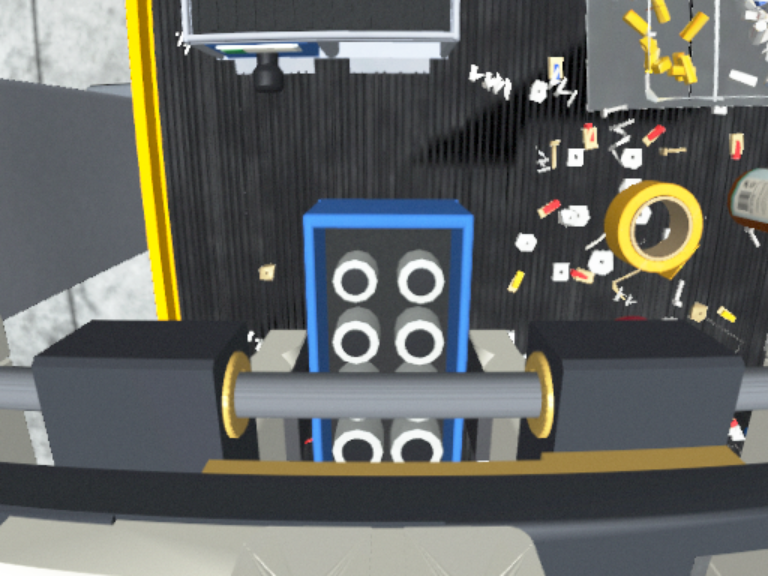

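View pics/s7.png

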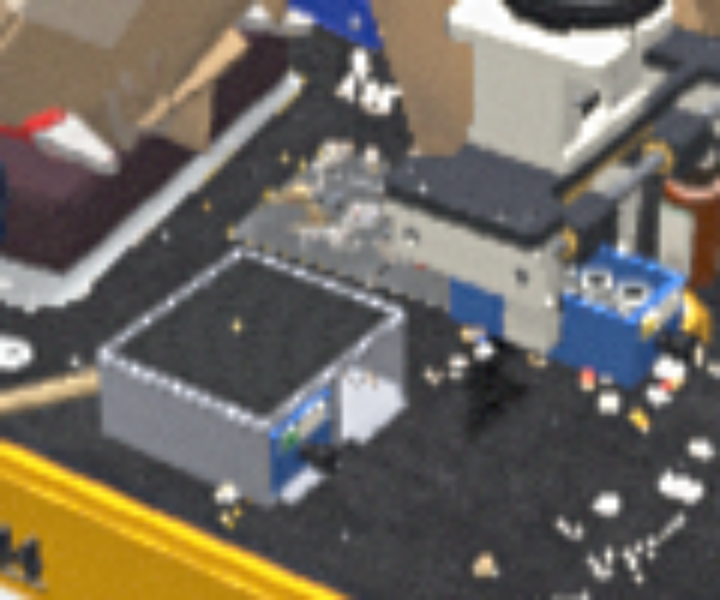

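```bash
python3 - <<'E'
from h import *
o=ctrl.get_obs();w=snapshot('wrist'); im=w['image']
cv2.imwrite('pics/w8.png',cv2.resize(im[0:160,110:320],None,fx=3.8,fy=3.7,interpolation=cv2.INTER_CUBIC))
f=lambda p,z: plane(w,np.array(p)/1.5,z,o)[:2].round(4)
print('back',f((304,215),.1355),f((472,215),.1355))
E
```

```text
back [0.469  0.0275] [0.5138 0.0275]
```

View pics/w8.png

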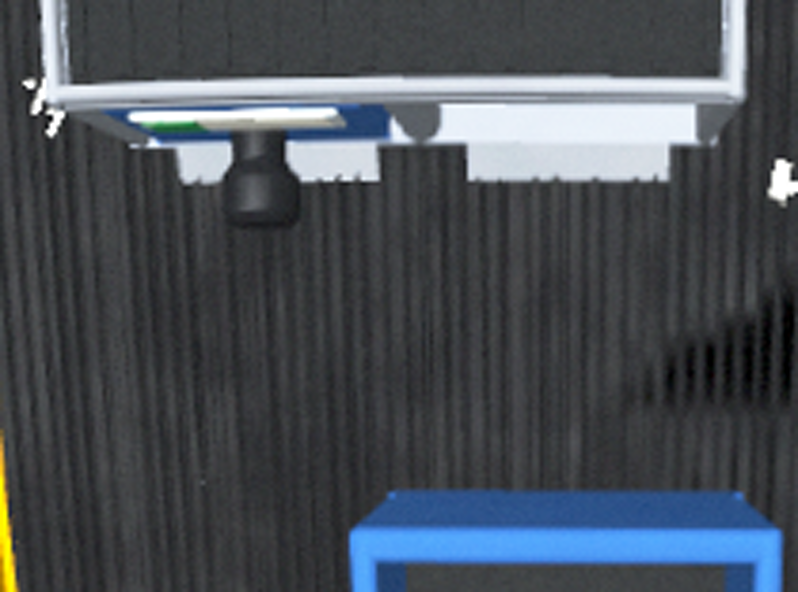

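```bash
python3 - <<'E'
from h import *
o=ctrl.get_obs();w=snapshot('wrist')
f=lambda p,z: plane(w,np.array([110,0])+np.array(p)/[3.8,3.7],z,o)[:2].round(4)
print('top',f((44,103),.05),f((746,101),.05))
print('sill',f((468,181),.0),f((670,181),.0),'sillL',f((178,183),0))
print('bot',f((715,145),0)); print('back',f((350,529),.1355),f((781,529),.1355))
print('knob',f((261,226),.017))
E
```

```text
top [0.406  0.0884] [0.5208 0.0871]
sill [0.4721 0.0806] [0.5126 0.0805] sillL [0.4133 0.0811]
bot [0.5215 0.0877]
back [0.4688 0.0276] [0.5142 0.0276]
knob [0.4338 0.0705]
```

```bash
python3 -m pendant '[[0,0.0005,0.02,0,0,0,-1],[0,0.0005,0.045,0,0,0,-1],[0,0.0005,0.07,0,0,0,-1],[0,0.0005,0.088,0,0,0,-1],[0.0,0.0005,0.095,0,0,0,-1],[0.02,0.0005,0.095,0,0,0,-1],[0.04,0.0005,0.095,0,0,0,-1],[0.05,0.0005,0.095,0,0,0,-1],[0.05,0.0005,0.095,0,0,0,-1],[0.05,0.0005,0.095,0,0,0,-1]]'
python3 - <<'E'
from h import *
o=ctrl.get_obs(); w=snapshot('wrist');cv2.imwrite('pics/w9.png',cv2.resize(w['image'][0:250,110:360],None,fx=3,fy=2.4))
w=snapshot('scene')['image']
cv2.imwrite(f'pics/s9.png',cv2.resize(w[170:270,170:290],None,fx=6,fy=6))
plan([0.491,0.045,0.0145],90)
E
```

```text
clock: 13.05
tool_pos: [0.4918, 0.0256, 0.0152]
orientation: [180.0, 0.0, 90.0]
force: [-0.2, -0.8, -3.5]
opening: 0.046
row [ 0.0196 -0.0008  0.0006] [ 0.0002  0.0008 -0.0002] dist 0.02
```

View pics/w9.png

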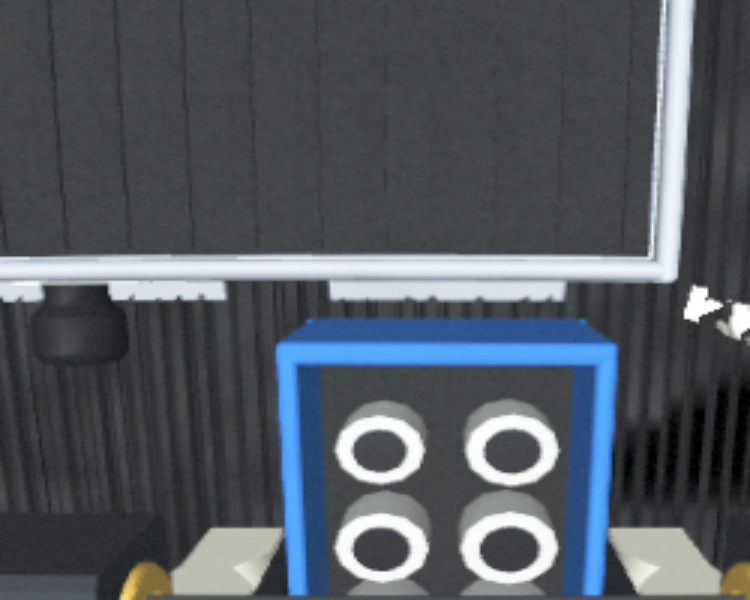

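View pics/s9.png

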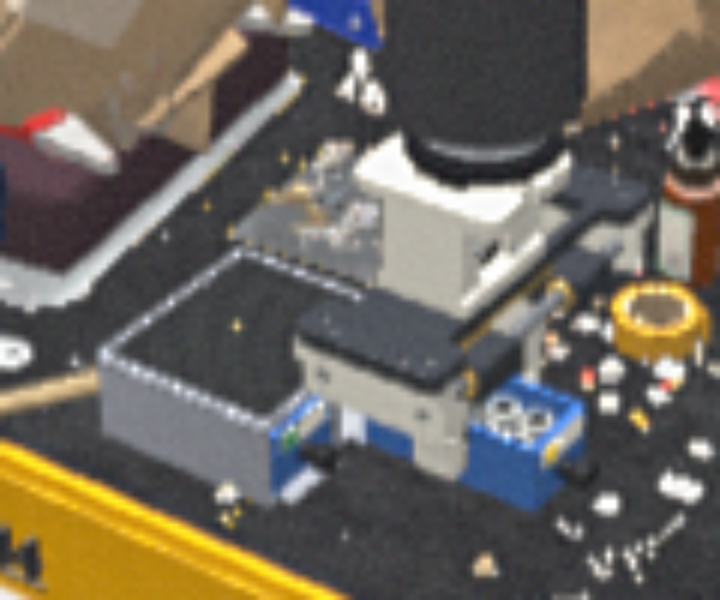

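```bash
python3 - <<'E'
from h import *
o=ctrl.get_obs();w=snapshot('wrist')
f=lambda p,z: plane(w,np.array([110,0])+np.array(p)/[3,2.4],z,o)[:2].round(4)
print('sill',f((330,298),.0),f((566,298),.0),'unit top R',f((677,281),.05),f((0,283),.05))
print('back',f((277,343),.041),f((616,343),.041))
E
```

```text
sill [0.472 0.081] [0.5126 0.0809] unit top R [0.5201 0.0879] [0.4366 0.088 ]
back [0.4694 0.0771] [0.5145 0.0771]
```

```bash
python3 -m pendant '[[0.008,0,0,0,0,0,-1],[0.016,0,0,0,0,0,-1],[0.022,0,0,0,0,0,-1],[0.028,0,0,0,0,0,-1],[0.034,0,0,0,0,0,-1],[0.034,0,0,0,0,0,-1]]'
python3 -m pendant '[[0.005,0,0,0,0,0,-1],[0.010,0,0,0,0,0,-1],[0.012,0,0,0,0,0,-1],[0.012,0,0,0,0,0,-1]]'
python3 - <<'E'
from h import *
o=ctrl.get_obs(); w=snapshot('wrist');cv2.imwrite('pics/w10.png',cv2.resize(w['image'],None,fx=1.5,fy=1.5))
w=snapshot('scene')['image']
cv2.imwrite(f'pics/s10.png',cv2.resize(w[170:270,170:290],None,fx=6,fy=6))
E
```

```text
clock: 13.95
tool_pos: [0.492, 0.0604, 0.015]
orientation: [180.0, 0.0, 90.1]
force: [0.1, -0.2, -3.0]
opening: 0.0461
clock: 14.45
tool_pos: [0.4919, 0.072, 0.015]
orientation: [180.0, 0.0, 90.0]
force: [-0.5, -0.8, -3.9]
opening: 0.046
```

View pics/w10.png

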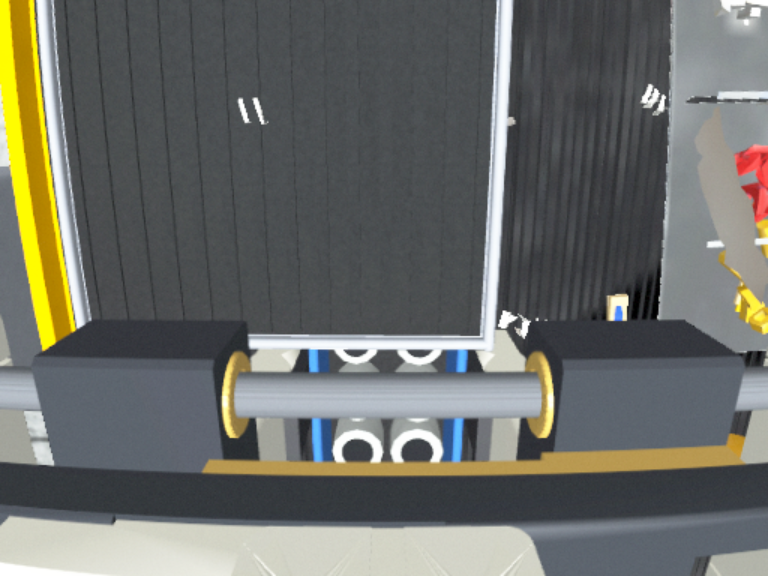

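View pics/s10.png

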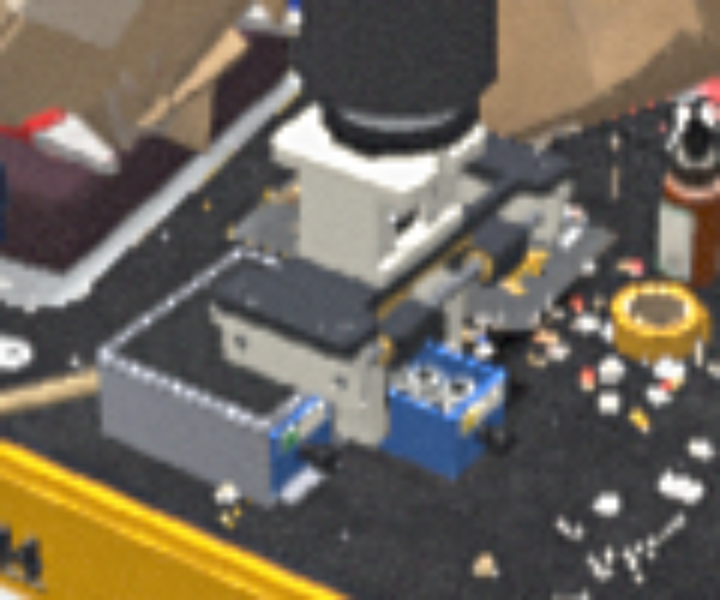

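```bash
python3 -m pendant '[[0,0,0.001,0,0,0,-1],[0,0,0.0015,0,0,0,-1],[0,0,0.0015,0,0,0,0.22],[0,0,0.0015,0,0,0,0.22],[0,0,0.0015,0,0,0,0.22],[-0.01,0,0.0015,0,0,0,0.22],[-0.022,0,0.0015,0,0,0,0.22],[-0.036,0,0.0015,0,0,0,0.22],[-0.036,0,0.0015,0,0,0,0.22],[-0.036,0,0.0015,0,0,0,0.22]]'
python3 - <<'E'
from h import *
o=ctrl.get_obs(); w=snapshot('wrist');cv2.imwrite('pics/w11.png',cv2.resize(w['image'],None,fx=1.5,fy=1.5))
w=snapshot('scene')['image']
cv2.imwrite(f'pics/s11.png',cv2.resize(w[170:270,170:290],None,fx=6,fy=6))
E
```

```text
clock: 15.8
tool_pos: [0.492, 0.0355, 0.0136]
orientation: [180.0, 0.0, 90.0]
force: [0.5, 0.5, -0.6]
opening: 0.0531
```

View pics/w11.png

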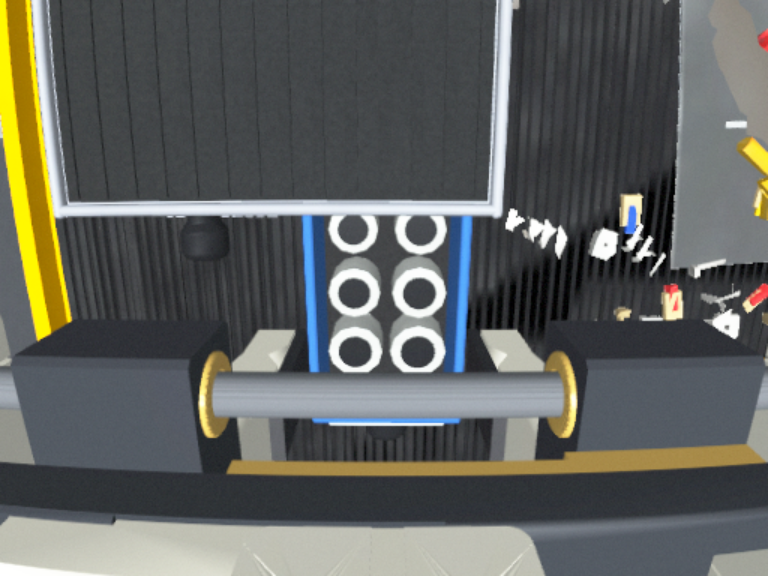

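View pics/s11.png

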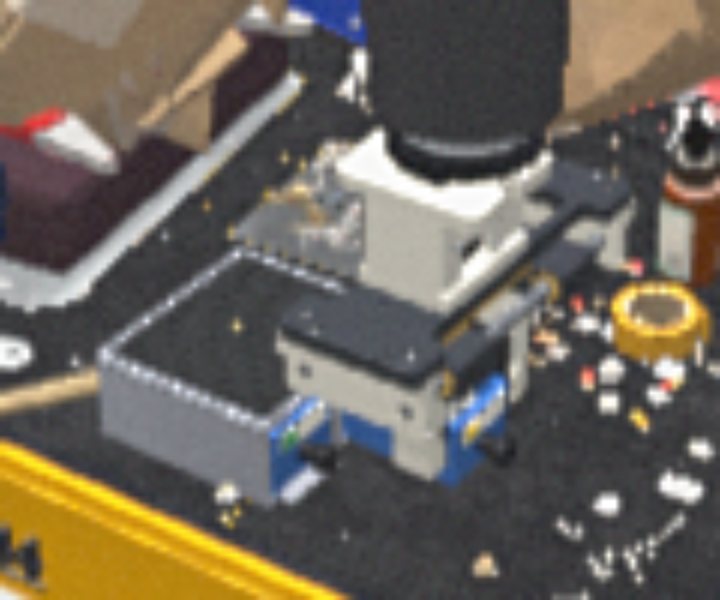

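```bash
python3 -m pendant '[[0,0,0,0,0,0,-1],[0,0,0,0,0,0,-1],[0,0,0,0,0,0,-1],[0,0,-0.0015,0,0,0,-1],[0,0,-0.0025,0,0,0,-1],[0.006,0,-0.0025,0,0,0,-1],[0.012,0,-0.0025,0,0,0,-1],[0.018,0,-0.0025,0,0,0,-1],[0.018,0,-0.0025,0,0,0,-1]]'
python3 -m pendant '[[0.006,0,0,0,0,0,-1],[0.012,0,0,0,0,0,-1],[0.018,0,0,0,0,0,-1],[0.020,0,0,0,0,0,-1],[0.020,0,0,0,0,0,-1]]'
python3 - <<'E'
from h import *
o=ctrl.get_obs(); w=snapshot('wrist');cv2.imwrite('pics/w12.png',cv2.resize(w['image'],None,fx=1.5,fy=1.5))
w=snapshot('scene')['image']
cv2.imwrite(f'pics/s12.png',cv2.resize(w[170:270,170:290],None,fx=6,fy=6))
E
```

```text
clock: 17.02
tool_pos: [0.4919, 0.0545, 0.016]
orientation: [180.0, 0.0, 90.1]
force: [-0.4, -0.2, -3.3]
opening: 0.0459
clock: 17.65
tool_pos: [0.4919, 0.0741, 0.016]
orientation: [180.0, 0.0, 90.0]
force: [0.1, -0.1, -4.2]
opening: 0.0458
```

View pics/w12.png

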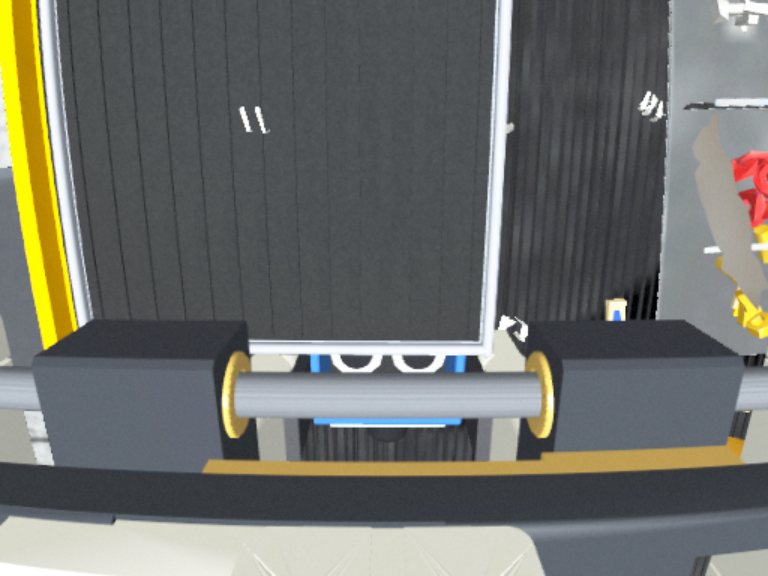

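View pics/s12.png

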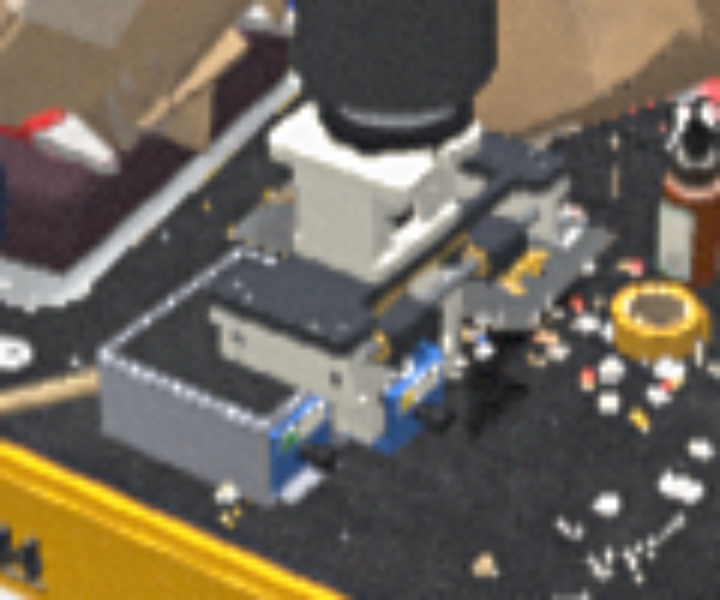

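```bash
python3 -m pendant '[[0,0,0.001,0,0,0,-1],[0,0,0.001,0,0,0,0.22],[0,0,0.001,0,0,0,0.22],[0,0,0.001,0,0,0,0.22],[-0.012,0,0.001,0,0,0,0.22],[-0.03,0,0.001,0,0,0,0.22],[-0.05,0,0.001,0,0,0,0.22],[-0.066,0,0.004,0,0,0,0.22],[-0.066,0,0.008,0,0,0,-1],[-0.066,0,0.008,0,0,0,-1],[-0.066,0,0.008,0,0,0,-1],[-0.066,0,0.008,0,0,0,-1]]'
python3 -m pendant '[[0,0,0,0,0,0,-1],[0,0,0,0,0,0,-1]]'
python3 - <<'E'
from h import *
o=ctrl.get_obs(); w=snapshot('wrist');cv2.imwrite('pics/w13.png',cv2.resize(w['image'],None,fx=1.5,fy=1.5))
w=snapshot('scene')['image']
cv2.imwrite(f'pics/s13.png',cv2.resize(w[170:270,170:290],None,fx=6,fy=6))
E
```

```text
clock: 19.25
tool_pos: [0.492, 0.0083, 0.0081]
orientation: [180.0, 0.0, 90.1]
force: [0.2, 0.1, 0.5]
opening: 0.0189
clock: 19.5
tool_pos: [0.4919, 0.0081, 0.0081]
orientation: [180.0, 0.0, 90.0]
force: [-0.2, -0.2, -0.3]
opening: 0.0016
```

View pics/w13.png

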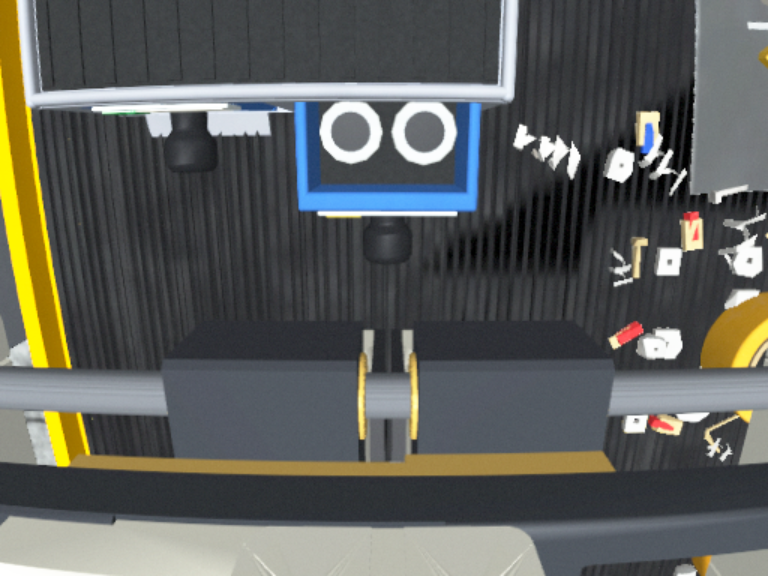

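View pics/s13.png

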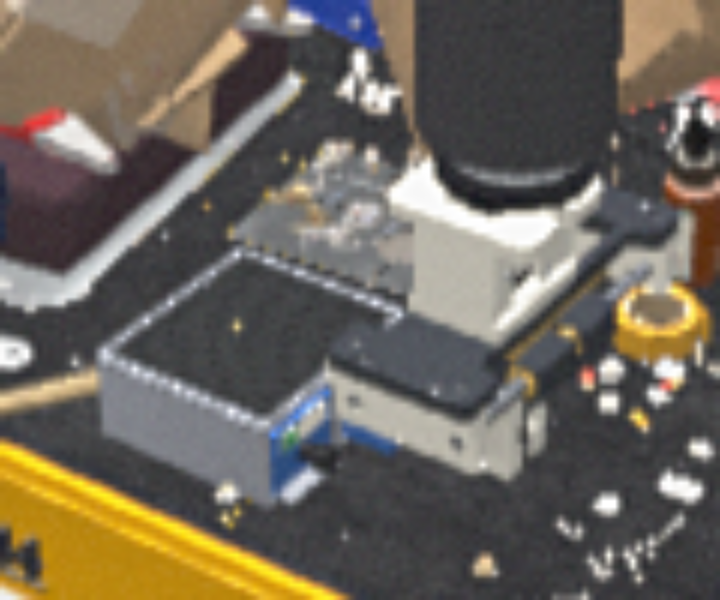

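```bash
python3 -m pendant '[[0.01,0,0,0,0,0,-1],[0.018,0,0,0,0,0,-1],[0.024,0,0,0,0,0,-1],[0.03,0,0,0,0,0,-1],[0.036,0,0,0,0,0,-1],[0.04,0,0,0,0,0,-1],[0.043,0,0,0,0,0,-1],[0.043,0,0,0,0,0,-1]]'
python3 -m pendant '[[0.002,0,0,0,0,0,-1],[0.004,0,0,0,0,0,-1],[0.004,0,0,0,0,0,-1]]'
python3 - <<'E'
from h import *
o=ctrl.get_obs(); w=snapshot('wrist');cv2.imwrite('pics/w14.png',cv2.resize(w['image'],None,fx=1.5,fy=1.5))
w=snapshot('scene')['image']
cv2.imwrite(f'pics/s14.png',cv2.resize(w[170:270,170:290],None,fx=6,fy=6))
E
```

```text
clock: 20.6
tool_pos: [0.4919, 0.0512, 0.008]
orientation: [180.0, 0.0, 90.0]
force: [-0.5, -1.4, 0.9]
opening: 0.0005
clock: 20.98
tool_pos: [0.4919, 0.055, 0.008]
orientation: [180.0, 0.0, 90.0]
force: [0.2, -2.6, -0.6]
opening: 0.0006
```

View pics/w14.png

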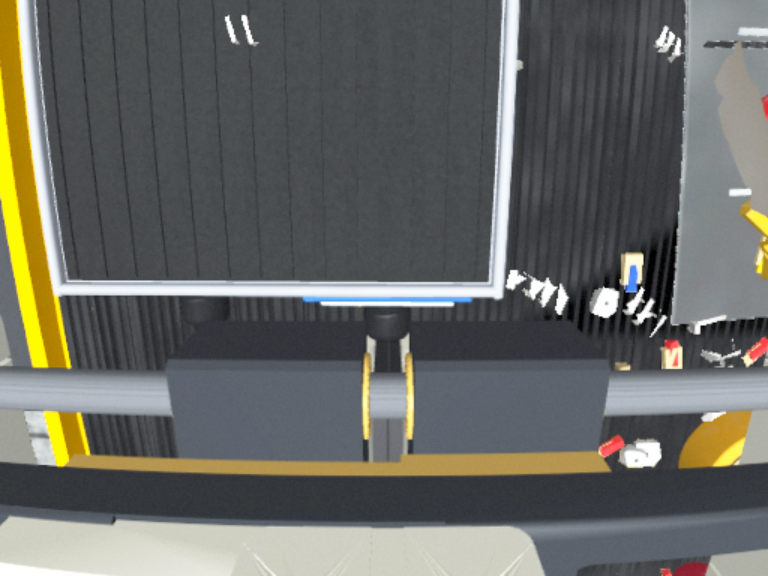

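View pics/s14.png

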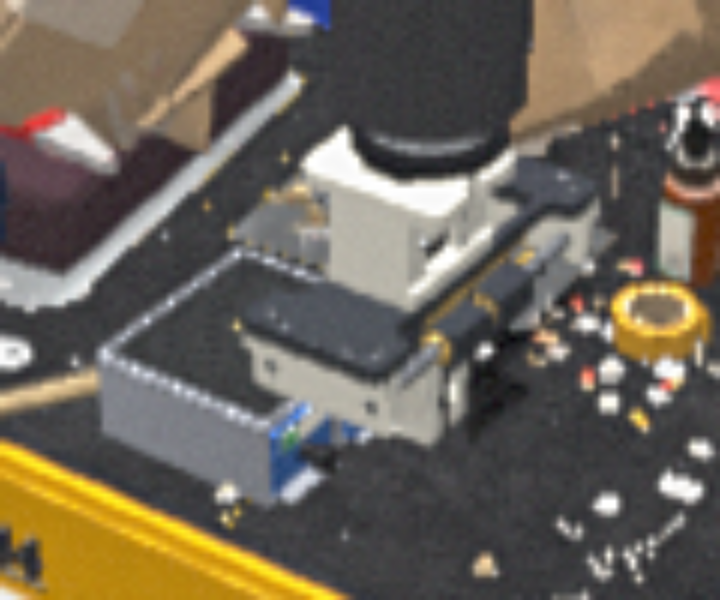

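Nearly home (a few mm proud). Continuing in small steps while watching the force.

```bash
python3 -m pendant '[[0.0015,0,0,0,0,0,-1],[0.003,0,0,0,0,0,-1],[0.003,0,0,0,0,0,-1]]'
python3 -m pendant '[[0.001,0,0,0,0,0,-1],[0.001,0,0,0,0,0,-1]]'
python3 -m pendant '[[0.001,0,0,0,0,0,-1],[0.001,0,0,0,0,0,-1]]'
python3 - <<'E'
from h import *
o=ctrl.get_obs(); w=snapshot('wrist');cv2.imwrite('pics/w15.png',cv2.resize(w['image'][150:260,150:360],None,fx=3.8,fy=3.8))
E
```

```text
clock: 21.45
tool_pos: [0.4919, 0.058, 0.008]
orientation: [180.0, 0.0, 90.0]
force: [-0.6, -2.5, 1.0]
opening: 0.0007
clock: 21.7
tool_pos: [0.4919, 0.0589, 0.008]
orientation: [180.0, 0.0, 90.0]
force: [-0.3, -2.1, -0.0]
opening: 0.0004
clock: 21.95
tool_pos: [0.4919, 0.06, 0.008]
orientation: [180.0, 0.0, 90.0]
force: [-1.0, -2.1, -0.4]
opening: 0.0003
```

View pics/w15.png

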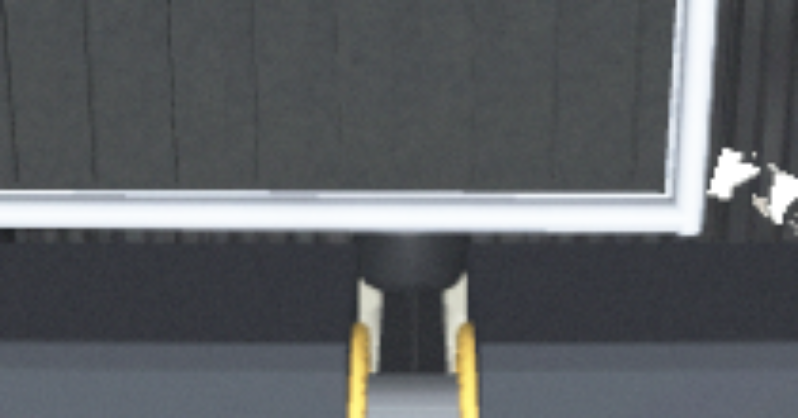

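```bash
python3 -m pendant '[[0.001,0,0,0,0,0,-1],[0.001,0,0,0,0,0,-1]]'
python3 -m pendant '[[0.001,0,0,0,0,0,-1],[0.001,0,0,0,0,0,-1]]'
```

```text
clock: 22.25
tool_pos: [0.4919, 0.0609, 0.008]
orientation: [180.0, 0.0, 90.0]
force: [-0.1, -3.6, -0.2]
opening: 0.0004
clock: 22.5
tool_pos: [0.4918, 0.0614, 0.008]
orientation: [-180.0, 0.1, 90.0]
force: [1.1, -6.2, 1.1]
opening: 0.0003
```

```bash
python3 -m pendant '[[0.001,0,0,0,0,0,-1],[0.001,0,0,0,0,0,-1],[0.001,0,0,0,0,0,-1]]'
python3 -m pendant '[[0.001,0,0,0,0,0,-1],[0.001,0,0,0,0,0,-1],[0.001,0,0,0,0,0,-1]]'
```

```text
clock: 22.88
tool_pos: [0.4917, 0.0617, 0.008]
orientation: [-180.0, 0.1, 90.0]
force: [3.2, -10.6, 1.4]
opening: 0.0006
clock: 23.25
tool_pos: [0.4915, 0.0619, 0.008]
orientation: [-179.9, 0.2, 90.0]
force: [4.1, -15.9, 1.2]
opening: 0.0005
```

Stopped on the rear wall (16 N). Backing off, going up, and checking.

```bash
python3 -m pendant '[[-0.004,0,0,0,0,0,-1],[-0.02,0,0,0,0,0,-1],[-0.05,0,0,0,0,0,-1],[-0.09,0,-0.02,0,0,0,-1],[-0.09,0,-0.06,0,0,0,-1],[-0.09,0,-0.11,0,0,0,-1],[-0.09,0,-0.15,0,0,0,-1],[-0.09,0,-0.15,0,0,0,-1],[-0.09,0,-0.15,0,0,0,-1]]'
python3 - <<'E'
from h import *
o=ctrl.get_obs(); w=snapshot('wrist');cv2.imwrite('pics/w16.png',cv2.resize(w['image'],None,fx=1.5,fy=1.5))
cv2.imwrite('pics/w16z.png',cv2.resize(w['image'][0:110,110:320],None,fx=3.8,fy=3.8,interpolation=cv2.INTER_CUBIC))
w=snapshot('scene')['image']
cv2.imwrite(f'pics/s16.png',cv2.resize(w[170:270,170:290],None,fx=6,fy=6,interpolation=cv2.INTER_CUBIC))
E
```

```text
clock: 24.38
tool_pos: [0.4915, -0.0262, 0.1578]
orientation: [180.0, 0.0, 90.0]
force: [-1.8, 0.2, -0.9]
opening: 0.0003
```

View pics/w16.png

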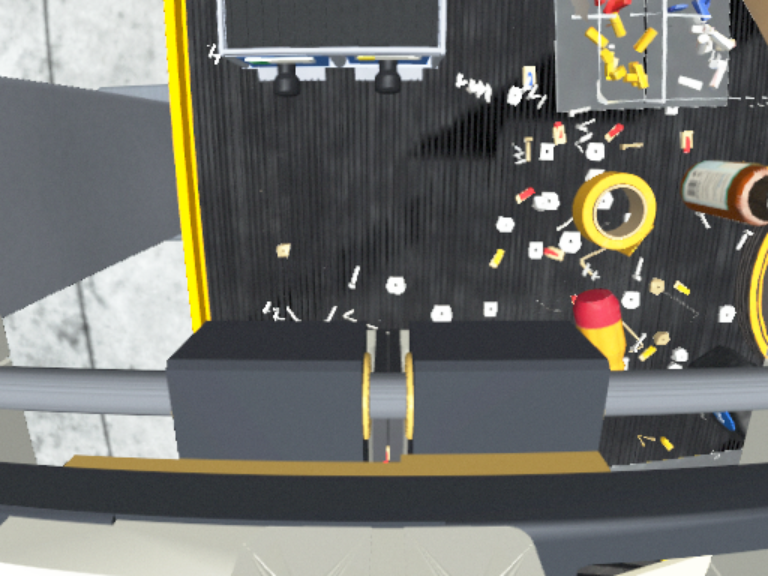

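View pics/w16z.png

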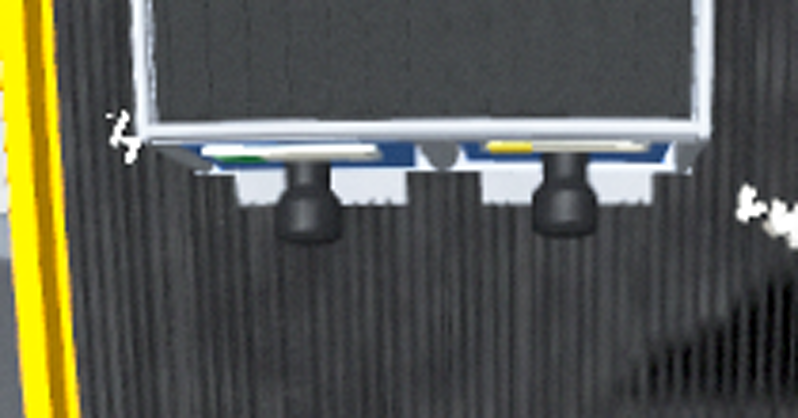

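View pics/s16.png

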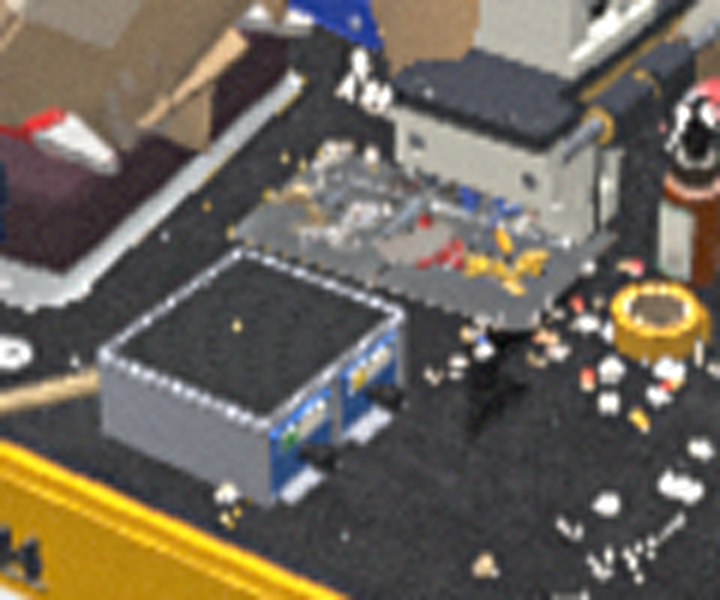

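```bash
python3 -c "
from plant import ctrl
print(ctrl.close_job())"
```

```text
the job is handed in; nothing more can be done
None
```

The yellow-card drawer is turned round and back in its own bay, the one farther from the robot. Its knob and card face out and it is fully home. I handed the job in at about 24.5 s; no verdict was reported.

- **What I did:** I pulled the drawer straight out by its plain back and regripped it near the middle. I then lifted it about 100 mm, turned it 180° level and fed it back in with two grips. Last, I pushed it home on the knob with the fingers shut.
- **Seating:** the push stopped against the rear wall at about 16 N.
- **Final pictures:** both fronts look flush, and the yellow-card knob stands about 1 mm further in than the green-card one. The green-card drawer, amber tape, oiler and screwdriver look undisturbed. The gripper was clear of everything.
- **Not checked:** the screw box and white tape were outside the last pictures, but the arm never worked near them.
- **Disagreement:** the camera views disagreed by 1–2 mm on the bay's centre and the unit's front. This stayed within the clearance, and nothing jammed on the way in.

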